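# Tea canisters back on their board by height

## Task

Line up the four steel tea canisters on the wooden board, each standing upright in the middle of its own cork mat, in order of height: the tallest at the end next to the green bowl, stepping down to the shortest at the end next to the glass dish. Leave the bowl and the dish where they stand.

Things in the scene. Friction and masses are not known exactly. Their poses are not given: they have to be found in the camera images.
- canister_tallest: the tallest and widest of four loose plain steel tea canisters: an upright closed cylinder 66 mm in diameter and 120 mm high to the flat of its lid, with a dark knob 16 mm wide in the middle of the lid that rises 12 mm more; about 340 g. Origin at the centre of its underside, z up along its axis
- canister_second: the second tallest of four loose plain steel tea canisters: an upright closed cylinder 60 mm in diameter and 98 mm high to the flat of its lid, with a dark knob 16 mm wide in the middle of the lid that rises 12 mm more; about 240 g. Origin at the centre of its underside, z up along its axis
- canister_third: the third tallest of four loose plain steel tea canisters: an upright closed cylinder 54 mm in diameter and 76 mm high to the flat of its lid, with a dark knob 16 mm wide in the middle of the lid that rises 12 mm more; about 160 g. Origin at the centre of its underside, z up along its axis
- canister_shortest: the shortest and narrowest of four loose plain steel tea canisters: an upright closed cylinder 48 mm in diameter and 54 mm high to the flat of its lid, with a dark knob 16 mm wide in the middle of the lid that rises 12 mm more; about 100 g. Origin at the centre of its underside, z up along its axis
- mat_a: one of four identical round cork mats, 70 mm across, 3 mm thick, in one straight row, 80 mm from centre to centre, on a dark wooden board (100 by 330 mm, 15 mm thick) that may lie turned a little; all fixed. The letter does not tell its place in the row. Origin at the centre of its underside, 15 mm above the shelf; its top, where a canister stands, is at 18 mm
- mat_b: one of four identical round cork mats, 70 mm across, 3 mm thick, in one straight row, 80 mm from centre to centre, on a dark wooden board (100 by 330 mm, 15 mm thick) that may lie turned a little; all fixed. The letter does not tell its place in the row. Origin at the centre of its underside, 15 mm above the shelf; its top, where a canister stands, is at 18 mm
- mat_c: one of four identical round cork mats, 70 mm across, 3 mm thick, in one straight row, 80 mm from centre to centre, on a dark wooden board (100 by 330 mm, 15 mm thick) that may lie turned a little; all fixed. The letter does not tell its place in the row. Origin at the centre of its underside, 15 mm above the shelf; its top, where a canister stands, is at 18 mm
- mat_d: one of four identical round cork mats, 70 mm across, 3 mm thick, in one straight row, 80 mm from centre to centre, on a dark wooden board (100 by 330 mm, 15 mm thick) that may lie turned a little; all fixed. The letter does not tell its place in the row. Origin at the centre of its underside, 15 mm above the shelf; its top, where a canister stands, is at 18 mm
- bowl: loose green ceramic bowl, 116 mm across the rim and 55 mm high, standing just off one end of the board (which end changes), in line with the row, about 135 mm from the centre of the nearest mat and 375 mm from the farthest. Origin at the centre of its underside, z up
- dish: loose clear glass dish, 100 mm across and 26 mm high, standing just off the other end of the board, about 135 mm from the centre of the nearest mat. Origin at the centre of its underside, z up. (Among the canisters, never nearer than 15 mm to one, are a glass jar 92 mm high, a tea glass 84 mm high and flat tongs 18 mm high.)
Not all that is in view belongs to the job. Leave any red look-alike of the canister_third alone.

How it is judged:
At the end, for the whole second after the job is handed in: Every canister stands upright (within 0.08 rad) and at rest on its own cork mat, its middle within 12 mm of the mat's middle; counted from the board's end next to the green bowl the order is tallest, second, third, shortest (so each canister's distance from the bowl is that of its mat) ((horizontal distance between canister_tallest and mat_a below 0.012 m or horizontal distance between canister_tallest and mat_b below 0.012 m or horizontal distance between canister_tallest and mat_c below 0.012 m or horizontal distance between canister_tallest and mat_d below 0.012 m) and horizontal distance between canister_tallest and bowl between 0 and 0.175 m and height (world z) of canister_tallest between 0.014 and 0.022 m and angle between each of canister_tallest, canister_second, canister_third, canister_shortest's own z axis and vertical below 0.08 rad and linear speed of each of canister_tallest, canister_second, canister_third, canister_shortest below 0.02 m/s and angular speed of each of canister_tallest, canister_second, canister_third, canister_shortest below 0.2 rad/s and (horizontal distance between canister_second and mat_a below 0.012 m or horizontal distance between canister_second and mat_b below 0.012 m or horizontal distance between canister_second and mat_c below 0.012 m or horizontal distance between canister_second and mat_d below 0.012 m) and horizontal distance between canister_second and bowl between 0.175 and 0.255 m and height (world z) of canister_second between 0.014 and 0.022 m and (horizontal distance between canister_third and mat_a below 0.012 m or horizontal distance between canister_third and mat_b below 0.012 m or horizontal distance between canister_third and mat_c below 0.012 m or horizontal distance between canister_third and mat_d below 0.012 m) and horizontal distance between canister_third and bowl between 0.255 and 0.335 m and height (world z) of canister_third between 0.014 and 0.022 m and (horizontal distance between canister_shortest and mat_a below 0.012 m or horizontal distance between canister_shortest and mat_b below 0.012 m or horizontal distance between canister_shortest and mat_c below 0.012 m or horizontal distance between canister_shortest and mat_d below 0.012 m) and horizontal distance between canister_shortest and bowl between 0.335 and 0.5 m and height (world z) of canister_shortest between 0.014 and 0.022 m); the robot touches nothing.
It fails at once if the green bowl is pushed more than 20 mm from its place (distance of bowl from where it was at the start of the episode above 0.02 m).
It fails at once if the glass dish is pushed more than 20 mm from its place (distance of dish from where it was at the start of the episode above 0.02 m).
It also fails if it takes over 112 s, if anything falls off the work surface, if the arm or the gripper's body presses on something with over 40 N, if the wrist force passes 120 N, or if a joint passes its speed limit or range.

## Robot

A 6-joint arm with a two-finger parallel gripper is mounted at the origin on the work surface. World frame = base frame: x ahead of the robot, y to its left, z up, the work surface at z = 0. Lengths are in m, angles in rad, forces in N, time in s.
With the tool pointing down it reaches from about 0.275 to 0.75 m from the base axis. Payload 10.2 kg.
Tool frame: the origin (TCP) lies at the very end of the fingers, on their centre line; the grasp point (between the pads) lies bot.grip_point_offset behind it (bot.grip_point_offset is the distance from the TCP to the grasp point, in m); z points along the fingers, y is the line along which they close (so a half turn about z gives the same grasp; the last joint's range is limited). The gripper opens to 85 mm and grips with 20 to 120 N. Pads are 22 mm wide; open, the fingers measure 114 mm over their backs; the gripper's body (76 mm by 85 mm) begins 54 mm behind the grasp point. The pads swing forward as they close: fully open they stand 13 mm farther back than shut.
Start: joints at [0.947, 0.313, 1.498, -0, 1.331, -0.223], TCP at [0.205, 0.483, 0.202] pointing down, gripper open.
Joint ranges: [-2.94, 2.94], [-0.97, 2.17], [0.19, 2.56], [-1.23, 4.37], [0.02, 3.11], [-2.88, 2.88]. Speed limits (rad/s): [2.39, 2.39, 3.01, 3.14, 3.14, 3.14].

## Interface

Orientations are given as a unit quaternion [x, y, z, w].
In Python, from workcell import bot, snapshot, get_calibration, job gives the robot as it stands. The module is installed in compiled form; this text tells all that it offers. Calls block until the motion is done:
- bot.reach(position, orientation): joint-space move of the TCP to a pose.
- bot.move_l(position, frame=None, vel=0.15, guard=None): straight line of the TCP; frame=None keeps the orientation; vel is the mean speed in m/s. With guard (N) it stops when the force on the tool has changed by that much, and returns True; else False.
- bot.movej(angles): joint-space move.
- bot.open_jaws() and bot.close_gripper(effort=None): open the fingers fully, or close them until they stop; effort is the grip in N (None keeps the last).
- bot.hold(seconds).
- bot.inverse_kinematics(position, orientation): joint angles nearest the present ones, or None.
- snapshot(name): name is "side" or "top"; returns the picture (400x640x3 uint8, red, green, blue); there is no depth.
- get_calibration(name): a dict with "vfov" (degrees; the focal length in pixels is half the picture's height over the tangent of half this angle, whatever the lens; pixels are square), "cx", "cy" (the principal point, pixels), "position" and "attitude" of the camera in the world. Camera axes: x right, y down, z forward; pixel columns grow to the right and rows downward; lengths in m; the calibration is good to about 2 mm. A picture is of the moment at which its call begins. get_calibration takes no time and is no camera call.
A pose or a line that the arm cannot do raises bot.IKError and nothing moves.
- job.close_job(): hands the job in; it is judged then, once.
Readings, each from a call of its own:
- bot.get_t(): time.
- bot.get_joint_positions(): joint angles.
- bot.get_dq(): joint speeds.
- bot.get_effort(): joint torques, N m.
- bot.get_ee_pos(): TCP position.
- bot.get_ee_rot(): TCP orientation.
- bot.get_contact_force(): force on the tool from outside, world axes, zero at the start.
- bot.get_ft_torque(): the same for the moment, N m.
- bot.get_grip_width(): opening from 0.0 (shut) to 1.0 (fully open).
- bot.get_grasp_force(): force on a finger pad.
Only numpy, scipy, OpenCV 4.12 (cv2) and the standard library are available. Lean on these libraries where they do the work, as an engineer would, in place of code of your own. Each camera call takes 0.05 s, during which the arm holds its last target. There are 200 camera calls.

## Working session

There is one attempt and no reset: what is moved stays moved. The work goes in short steps, each a Python script; the robot and the scene stay as the last script left them, time stands still between calls to the robot, and variables do not carry over. Pictures are saved under pics/ and viewed, at most 14 in all, crops included, and the job is handed in when it is done.

```bash
mkdir -p pics; python3 - <<'E'
from workcell import bot, snapshot, get_calibration
import cv2
for n in("side","top"):
    cv2.imwrite(f"pics/{n}0.png",snapshot(n)[:,:,::-1]); print(n,get_calibration(n))
print(bot.grip_point_offset,bot.get_ee_rot(),bot.get_t(),bot.get_ee_pos())
E
```

```text
side {'vfov': 49.95962246904804, 'cx': 321.0091864809641, 'cy': 197.82383893608846, 'position': array([-0.01653585, -0.62555173,  0.67350989]), 'attitude': array([ 0.8471298 , -0.31265533,  0.14915394, -0.40295266])}
top {'vfov': 48.31452315041468, 'cx': 311.8884692166907, 'cy': 200.0857386482565, 'position': array([ 0.33954001, -0.06072055,  1.02729949]), 'attitude': array([ 0.71181188, -0.69784779,  0.04441541, -0.06602714])}
0.0187 [ 1.99059087e-01  9.79987319e-01 -5.32911119e-04 -2.23473590e-04] 0.1 [0.20469798 0.4831665  0.20139221]
```

View pics/top0.png

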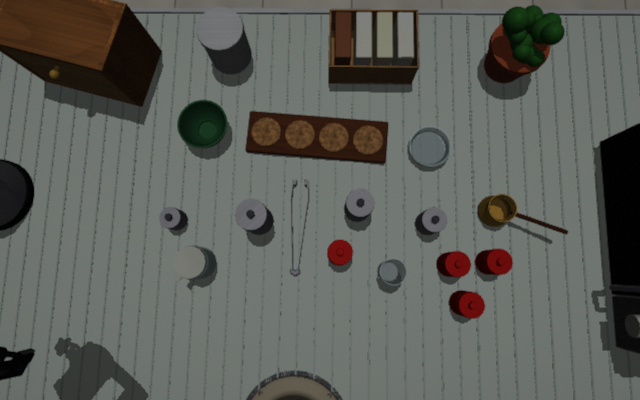

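View pics/side0.png

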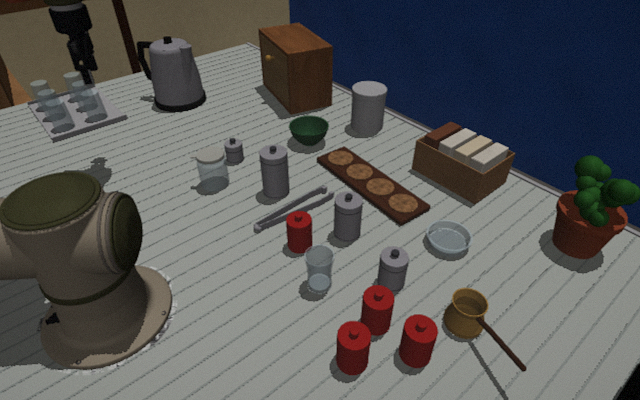

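Top view, where image up is +x and image right is −y. Canister knobs:
- shortest: about (171,217)
- tallest: (251,215)
- second: (360,205)
- third: (433,221)

The mats run from (266,131) to (368,139). The bowl is at the left (203,124) and the dish at the right (429,148). The red ones are decoys. Next I'll measure positions.

```bash
cat > h.py <<'E'
import numpy as np, cv2
from scipy.spatial.transform import Rotation as R
from workcell import bot, snapshot, get_calibration
H=dict(tallest=.120,second=.098,third=.076,shortest=.054)
def ray(n,p):
    c=get_calibration(n); f=200/np.tan(np.radians(c["vfov"]/2))
    d=R.from_quat(c["attitude"]).apply([(p[0]-c["cx"])/f,(p[1]-c["cy"])/f,1]); return np.array(c["position"]),d
def onplane(n,p,z):
    o,d=ray(n,p); return (o+d*(z-o[2])/d[2])[:2]
def proj(n,X):
    c=get_calibration(n); f=200/np.tan(np.radians(c["vfov"]/2))
    q=R.from_quat(c["attitude"]).inv().apply(np.array(X)-c["position"]); return np.array([c["cx"]+f*q[0]/q[2],c["cy"]+f*q[1]/q[2]])
def two(p,q):  # closest point of rays, and gap
    (a,d),(b,e)=ray("top",p),ray("side",q); d=d/np.linalg.norm(d); e=e/np.linalg.norm(e)
    s=np.linalg.lstsq(np.c_[d,-e],b-a,rcond=None)[0]; u,v=a+s[0]*d,b+s[1]*e
    return (u+v)/2,np.linalg.norm(u-v)
def knob(img,p,r=7):  # darkness-weighted centroid of the knob near p
    x,y=map(int,np.round(p)); g=cv2.cvtColor(img,cv2.COLOR_RGB2GRAY)[y-r:y+r+1,x-r:x+r+1].astype(float)
    yy,xx=np.mgrid[-r:r+1,-r:r+1]; g[(xx**2+yy**2)>r*r]=255
    lid=np.median(g[g<255]); w=np.clip(lid*.75-g,0,None)
    return np.array([x+(w*xx).sum()/w.sum(), y+(w*yy).sum()/w.sum()])
E
python3 - <<'E'
from h import *
t=cv2.imread("pics/top0.png")[:,:,::-1].copy(); s=cv2.imread("pics/side0.png")[:,:,::-1].copy()
T=dict(shortest=(171,217),tallest=(251,215),second=(360,204),third=(434,220))
for k,p in T.items():
    c=knob(t,p); c=knob(t,c); X=onplane("top",c,H[k]+.011); print(k,c.round(1),X.round(4),proj("side",[*X,H[k]+.011]).round(1))
hsv=cv2.cvtColor(t,cv2.COLOR_RGB2HSV); print([hsv[y,x].tolist() for x,y in((266,131),(300,134),(253,148),(203,110))])
m=cv2.inRange(hsv,(5,60,85),(25,255,255)); m[:105]=0;m[165:]=0;m[:,:245]=0;m[:,392:]=0
m=cv2.morphologyEx(m,cv2.MORPH_CLOSE,np.ones((5,5)))
for c in cv2.findContours(m,cv2.RETR_EXTERNAL,cv2.CHAIN_APPROX_NONE)[0]:
    if cv2.contourArea(c)>200:
        (u,v),ax,_=cv2.fitEllipse(cv2.convexHull(c)); print("mat",round(u,1),round(v,1),np.round(ax,1),onplane("top",(u,v),.018).round(4))
cr=lambda im,x,y,w,h,k:cv2.resize(im[y:y+h,x:x+w],None,fx=k,fy=k,interpolation=cv2.INTER_CUBIC)
cv2.imwrite("pics/c1.png",np.vstack([cr(t,150,100,310,150,2.5),cr(s,190,120,310,84,2.5)])[:,:,::-1])
E
```

```text
shortest [168.4 217. ] [0.448  0.2844] [232.2 140.3]
tallest [250.2 214.1] [0.4495 0.0932] [272.4 148.6]
second [360.  202.5] [ 0.4807 -0.1311] [347.8 196.5]
third [434.8 219.4] [ 0.4509 -0.2898] [394.  252.6]
[[15, 148, 67], [15, 144, 69], [10, 180, 44], [68, 157, 26]]
mat 367.8 139.4 [26.6 27.9] [ 0.6441 -0.1553]
mat 333.4 136.7 [26.7 27.7] [ 0.6495 -0.0751]
mat 299.4 134.0 [26.1 27.9] [0.6551 0.0049]
mat 265.7 131.3 [25.7 27.9] [0.6606 0.0845]
```

View pics/c1.png

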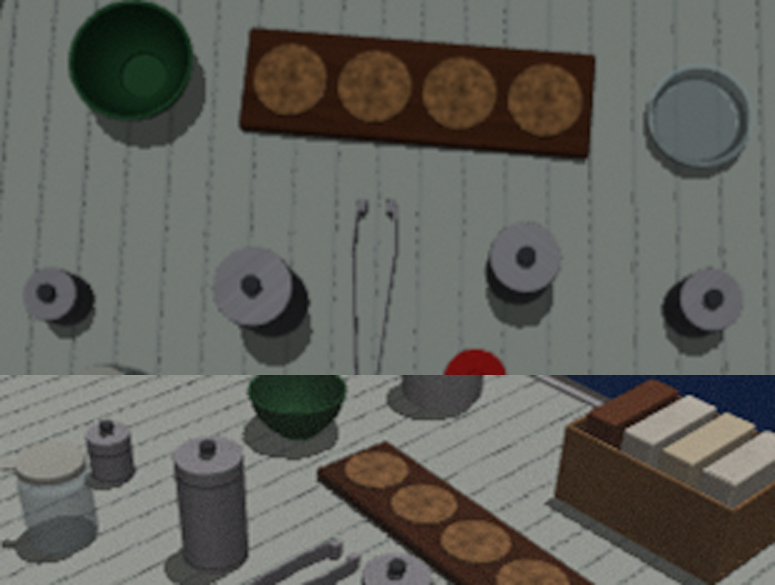

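The side-view predictions match the seen knobs, and mat spacing comes out at 80.4 mm, so the geometry is good. I'll move the shortest first.

```bash
cat >> h.py <<'E'
POS=dict(shortest=(.4480,.2844),tallest=(.4495,.0932),second=(.4807,-.1311),third=(.4509,-.2898))
MAT=dict(shortest=(.6441,-.1553),third=(.6495,-.0751),second=(.6551,.0049),tallest=(.6606,.0845))
ROW=np.arctan2(.2398,.0165)
PHI=dict(shortest=np.pi/2,third=np.pi/2,second=0,tallest=0)  # closing direction at the pick
def quat(phi,p):  # tool down, fingers closing along phi; the half turn with the smaller last joint
    best=None
    for a in (phi,phi+np.pi):
        n=(a+np.pi/2)/2; q=[np.cos(n),np.sin(n),0,0]; j=bot.inverse_kinematics(list(p),q)
        if j is not None and (best is None or abs(j[5])<best[0]): best=(abs(j[5]),q)
    return best[1]
def go(k,up=.16):
    x,y=POS[k]; u,v=MAT[k]; z=H[k]-.026-bot.grip_point_offset
    q=quat(PHI[k],(x,y,.22)); g=quat(ROW+np.pi/2,(u,v,.22))
    bot.reach([x,y,max(.2,z+.1)],q); bot.move_l([x,y,z],vel=.15)
    bot.close_gripper(40); print(k,"width",round(85*bot.get_grip_width(),1),"force",bot.get_grasp_force())
    bot.move_l([x,y,z+up],vel=.2); bot.reach([u,v,z+up],g)
    bot.move_l([u,v,z+.018+.012],vel=.2)
    hit=bot.move_l([u,v,z+.018-.002],vel=.03,guard=4)
    print("hit",hit,"dz",round(bot.get_ee_pos()[2]-z-.018,4),"held",bot.get_grasp_force())
    bot.open_jaws(); bot.move_l([u,v,max(.2,z+.1)],vel=.2); print("t",bot.get_t())
E
python3 - <<'E'
from h import *
for k in POS:
    for p,f in((POS[k],PHI[k]),(MAT[k],ROW+np.pi/2)):
        for z in(.02,.25): print(k,z,np.round(bot.inverse_kinematics([*p,z],quat(f,(*p,z))),2)[[0,4,5]])
go("shortest")
cv2.imwrite("pics/s1.png",snapshot("side")[:,:,::-1])
E
```

```text
shortest 0.02 [ 0.34  0.92 -1.23]
shortest 0.25 [ 0.34  1.45 -1.23]
shortest 0.02 [-0.41  1.12 -0.34]
shortest 0.25 [-0.41  1.61 -0.34]
tallest 0.02 [-0.05  0.83 -0.05]
tallest 0.25 [-0.05  1.41 -0.05]
tallest 0.02 [-0.05  1.13  0.02]
tallest 0.25 [-0.05  1.61  0.02]
second 0.02 [-0.5   0.87 -0.5 ]
second 0.25 [-0.5   1.43 -0.5 ]
second 0.02 [-0.17  1.11 -0.1 ]
second 0.25 [-0.17  1.59 -0.1 ]
third 0.02 [-0.79  0.92  0.78]
third 0.25 [-0.79  1.45  0.78]
third 0.02 [-0.29  1.11 -0.23]
third 0.25 [-0.29  1.59 -0.23]
shortest width 46.0 force 40.5743283033371
hit True dz 0.0007 held 41.75951063632965
t 8.6
```

View pics/s1.png

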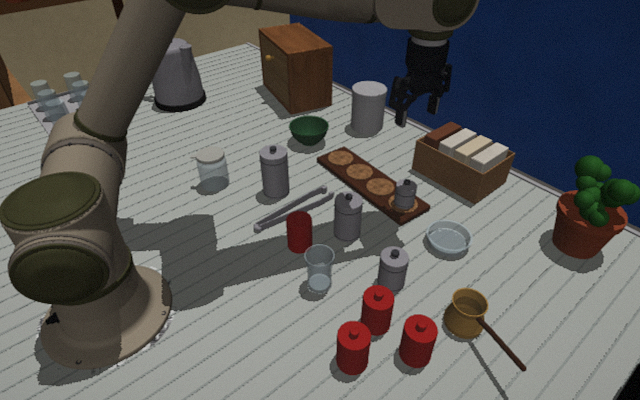

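The shortest canister stands on the mat at the dish end (404,197). I'll do the other three.

```bash
python3 - <<'E'
from h import *
for k in("third","second","tallest"): go(k)
bot.reach([.25,.40,.25],quat(np.pi/2,(.25,.40,.25))); bot.hold(.5)
t=snapshot("top"); s=snapshot("side")
for k,p in MAT.items():
    a=proj("top",[*p,.029+H[k]]); c=knob(t,knob(t,a)); X=onplane("top",c,.029+H[k])
    b=proj("side",[*p,.029+H[k]]); print(k,a.round(1),c.round(1),"err mm",(1000*(X-p)).round(1),"side expect",b.round(1))
print(bot.get_t())
cr=lambda im,x,y,w,h,k:cv2.resize(im[y:y+h,x:x+w],None,fx=k,fy=k,interpolation=cv2.INTER_CUBIC)
cv2.imwrite("pics/c2.png",np.vstack([cr(t,170,80,310,110,2.5),cr(s,190,100,310,125,2.5)])[:,:,::-1])
E
```

```text
third width 52.2 force 41.15331172943115
hit True dz 0.0009 held 42.80486583709717
t 16.0
second width 58.0 force 41.59306883811951
hit True dz 0.0012 held 44.30178344249725
t 22.4667
tallest width 63.7 force 43.15846860408783
hit True dz 0.0012 held 45.974392890930176
t 28.75
shortest [370.6 130.8] [371.  131.9] err mm [-2.5 -0.9] side expect [406.6 181.3]
third [334.2 124.7] [333.4 125.3] err mm [-1.3  1.7] side expect [383.4 157.5]
second [296.4 118.3] [296.9 118.6] err mm [-0.5 -1. ] side expect [361.8 135.4]
tallest [257.4 111.8] [257.4 112.5] err mm [-1.6  0. ] side expect [341.8 114.8]
31.2333
```

View pics/c2.png

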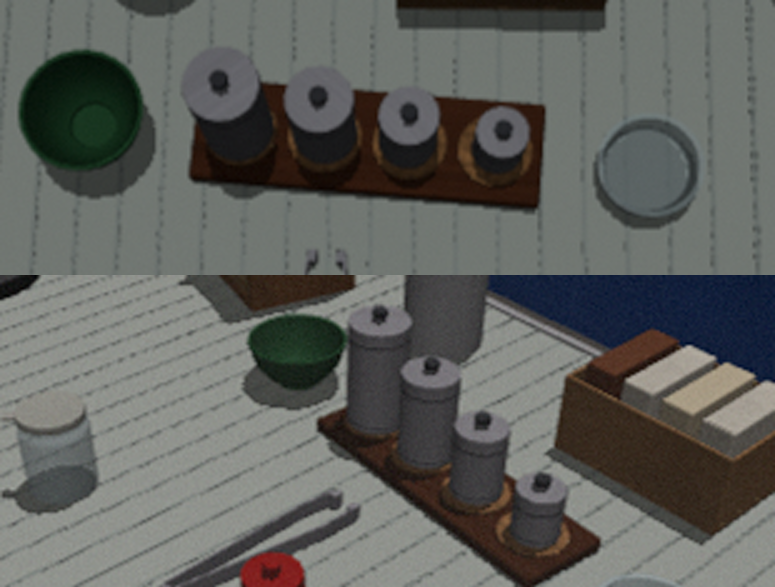

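All four stand upright on their mats in the right order, within about 3 mm of centre in both views. The bowl and dish have not moved.

```bash
python3 -c "
from workcell import job
print(job.close_job())"
```

```text
the job is handed in; nothing more can be done
None
```

The job is handed in: the four canisters stand upright on their mats in height order, tallest next to the green bowl and shortest next to the glass dish, each within about 3 mm of its mat's centre by my camera check, with the bowl and dish unmoved (no verdict was returned).

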